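Spread a circlip over an axle stub and hold it at its groove

ROBOT

A 6-joint arm with a two-finger parallel gripper is mounted at the origin on the work surface. World frame = base frame: x ahead of the robot, y to its left, z up, the work surface at z = 0. Lengths are in m, angles in rad, forces in N, time in s.
With the tool pointing down it reaches from about 0.225 to 0.875 m from the base axis. Payload 3.4 kg.
Tool frame: the origin (TCP) lies at the very end of the fingers, on their centre line; the grasp point (between the pads) lies 19 mm behind it; z points along the fingers, x is the direction in which the jaws open and shut, and the axes are right-handed (so a half turn about z gives the same grasp; the last joint's range is limited). The gripper opens to 85 mm and grips with 20 to 120 N. Pads are 22 mm wide; open, the fingers measure 114 mm over their backs; the gripper's body (76 mm by 85 mm) begins 54 mm behind the grasp point. The pads swing forward as they close: fully open they stand 13 mm farther back than shut.
Start: joints at [-1.301, 0.276, 1.505, -0, 1.361, -0.121], TCP at [0.219, -0.532, 0.231] pointing down, gripper open.
Joint ranges: [-2.89, 2.89], [-0.75, 2.08], [0.22, 2.7], [-1.18, 4.32], [0.11, 2.71], [-2.7, 2.7]. Speed limits (rad/s): [2.57, 2.57, 3.14, 3.14, 3.14, 3.14].

INTERFACE

Orientations are given as a unit quaternion [w, x, y, z].
In Python, from rig import manip gives the robot as it stands.
- The arm moves only by the tool send_rows, never from a script. Its argument "increments" is a list of rows, each a list of 5 numbers: the opening, from 0 (shut) to 1 (fully open), then the shift along the tool's x, y, z in m, then the turn about the tool's z in rad. A call has 1 to 8 rows; each row shifts and turns the commanded pose from where the row before left it, along the tool's axes as they then stand; what a row does not reach is not made up. A row lasts 1/8 s, in which the tool goes at most 62.5 mm and 10.7 degrees, less where a joint would pass 70% of its speed; a pose out of reach is approached as far as the arm can. A call is refused whole if a number of a shift passes 0.0625 or a number of a turn 0.188, either way. A call with a gripper value outside its range is refused whole. The fingers move at their own pace and stop on an object; "squeeze" is the grip in N (left out, the last holds). Time passes only in rows, so rows that do not move let the fingers close. It gives the time, the measured TCP pose, the force and the opening at its end, in the units of the state.
- manip.get_state(): the state, without advancing time (a new reading comes with each control period).
- manip.get_image(name): name is "side" or "top" or "wrist"; returns the picture (384x512x3 uint8, red, green, blue); there is no depth.
- manip.calibration(name): a dict with "fx", "fy", "cx", "cy" (pixels), "distortion" ([k1, k2, p1, p2, k3] as OpenCV has them; the pictures are not rectified), "camera_from_world" (4x4, takes a point from world to camera coordinates). Camera axes: x right, y up, looking along -z (the intrinsics and any distortion apply to the point x, -y, -z); pixel columns grow to the right and rows downward; lengths in m; the calibration is good to about 2 mm. A picture is of the moment at which its call begins: read the wrist's pose just before it. calibration takes no time and is no camera call; for the wrist camera it gives the pose at the moment of the call.
- manip.sign_off(): hands the job in, once; it reports no verdict.
The state is a dict: "clock": time; "qpos": joint angles; "qd": joint speeds; "effort": joint torques, N m; "position": TCP position; "ee_rot": TCP orientation; "contact_force": force on the tool from outside, world axes, zero at the start; "moment": the same for the moment, N m; "width": finger opening in m.
Only numpy, scipy, OpenCV 4.12 (cv2) and the standard library are available. Lean on these libraries where they do the work, as an engineer would, in place of code of your own. Each camera call takes 0.05 s, during which the arm holds its last target.

TASK

Turn the axle stub by the flats on its end until its key points at the index line between the two small pegs on the base. Then take the circlip pliers from their stand by their handles, squeezed right together so that the ring on their tips is spread wide, and slide the ring level over the stub, its gap over the key, down onto the collar at the groove. Finish there still holding the pliers squeezed and the ring spread, the key on the line; leave the cones, discs and screwdriver where they are.

Things in the scene. Friction and masses are not known exactly. Their poses are not given: they have to be found in the camera images.
- fixture: grey indexing base, fixed, 120 (x) x 100 (y) x 26 mm high; origin at the centre of its underside, below the stub's upright axis. On top, at its -x edge, a white index line along x between two steel pegs 8 x 10 mm, 52 mm from the axis, 38 mm above the table
- stub (a joint): angle of the axle stub about its upright axis, counterclockwise from above positive; 0 when its key points along the base's -x axis at the index line. Starts between -1.3 and -0.5, range -1.7 to 1.0, 0.12 Nm friction, stays where left
- tang (a point): on the stub's axis 102 mm above the table, 10 mm below the top of the tang, a bar with two flats, 24 (point x) x 14 (point y) x 30 mm high (82 to 112 above the table): grip it across its 14 mm, along the point's y axis. The point turns with the stub; its -x axis is the key's direction. Key: 6 mm wide, 4 mm proud of the journal, 54 to 80 mm above the table
- groove (a point): on the stub's axis, 44 mm above the table: where ring_center comes when the ring lies on the collar. Axes as the base, -x to the index line (does not turn with the stub). Heights above the table: collar 72 mm across 26 to 42, groove 26 mm across 42 to 48, round journal 30 mm across 48 to 82, then the tang
- index (a point): index line on the base, 50 mm from the stub's axis, 26 mm above the table
- stand: dark steel stand, fixed: base plate 120 (x) x 130 (y) x 12 mm and two posts 51 mm to each side (y) of its origin, notched on top: notch floors 105 mm, cheeks 115 mm above the table. The pliers' cross bar (110 mm along y, 16 x 10 mm) lies in the notches; lift it straight up 30 mm or more to clear them
- pliers_grip (a point): centre between the pliers' two handles, 163 mm above the table in the stand. Pliers stand upright, tips down, in the point's y-z plane. Handles: flat rubber pads 20 mm wide (x), 40 mm long, tops 19 mm above this point; outer faces 58 mm apart (y) here and 64 mm at their tops when free, 38 mm and parallel when squeezed to the stop. Total mass about 0.23 kg
- ring_center (a point): centre of the steel ring on the pliers' tips, level, 4 mm thick, 28 mm ahead (+x) of pliers_grip and 126 mm below it, axes as pliers_grip. Reaches from x = -34 (tips) to +32 mm (spring loop). Inside 28 mm across free, too tight for the 30 mm stub; spread, clears it by about 2.5 mm. Gap faces -x, 9 mm free, over 30 mm spread. Never leaves the tips
- jaw_l (a joint): squeeze of the pliers (angle of one jaw; the other mirrors it, the ring opens in step): 0 free, 0.184 rad squeezed to the stop with the ring wide open. A spring pushes the handles apart with about 4 N (free) to 6 N (at the stop) on each handle.
- pliers: the pliers as a whole; origin in the plane of handles and tips at the height of the ring's underside, 128 mm below pliers_grip; x towards the ring, z up. Cross bar 70 to 80 mm above the origin; below it the squeezed jaws stay within 30 mm in y and 6 mm in x
- cone_a: white cone-shaped propeller spinner, 64 mm across, 85 mm high, origin at the centre of its base; bystander
- cone_b: white spinner, 84 mm across, 110 mm high; bystander
- cone_c: white spinner, 84 mm across, 110 mm high; bystander
- disc_a: perforated aluminium backplate, 84 mm across, 5 mm thick, flat on the table; bystander
- disc_b: backplate like disc_a; bystander
- disc_c: backplate like disc_a; bystander
- driver: screwdriver lying on the table near the far edge; bystander

How it is judged:
On the way, in this order (a step that is already met when the one before it is completed fails the run):
1. the stub is turned so that its key points at the index line (within 0.08 rad), and let go, while the pliers are still in the stand (value of joint stub between -0.08 and 0.08 rad and distance of pliers from where it was at the start of the episode below 0.02 m and contact force between the fingers and stub below 0.1 N), for 0.2 s.
2. the pliers are lifted clear of the stand, squeezed, the ring spread (height (world z) of pliers above 0.065 m and value of joint jaw_l above 0.15 rad and contact force between pliers and stand below 0.1 N), for 0.2 s.
3. the spread ring is above the end of the stub or round it, above the groove (horizontal distance between ring_center and groove below 0.008 m and z of ring_center in the frame of groove above 0.015 m and value of joint jaw_l above 0.15 rad), for 0.1 s.
At the end, for the whole second after the job is handed in: Ring round the stub: centre within 6 mm of the axis and 3.5 mm of lying on the collar, level within 0.12 rad, gap within 0.2 rad of the index line; pliers still, held squeezed (jaw over 0.15 rad); key within 0.12 rad of the line (horizontal distance between ring_center and groove below 0.006 m and z of ring_center in the frame of groove between -0.003 and 0.0035 m and angle between ring_center's own z axis and vertical below 0.12 rad and angle between the x axis of ring_center and the x axis of groove, either way round below 0.2 rad and x of pliers in the frame of groove below 0 m and value of joint jaw_l above 0.15 rad and contact force between the fingers and pliers above 3 N and value of joint stub between -0.12 and 0.12 rad and linear speed of pliers below 0.02 m/s); the arm keeps its last pose, push and grip.
It fails at once if a cone, disc or the screwdriver is pushed more than 30 mm (distance of any of cone_a, cone_b, cone_c, disc_a, disc_b, disc_c, driver from where it was at the start of the episode above 0.03 m).
It also fails if it takes over 51 s, if anything falls off the work surface, if the arm or the gripper's body presses on something with over 40 N, if the wrist force passes 120 N, or if a joint passes its speed limit or range.

## Working session

There is one attempt and no reset: what is moved stays moved. The work goes in short steps, Python scripts to look and compute and a tool call to move; the robot and the scene stay as the last step left them, time stands still between calls to the robot, and variables do not carry over. Pictures are saved under pics/ and viewed, and the job is handed in when it is done.

Besides the shell and the picture viewer there is one more tool, called after "Emit:" as name(argument=value, ...) on one line, values as JSON. send_rows: Moves the arm, as the interface text tells. Its arguments: {"type":"object","properties":{"increments":{"type":"array","items":{"type":"array","items":{"type":"number"}}},"squeeze":{"type":"number"}},"required":["increments"]}

```bash
mkdir -p pics; ls; python3 - <<'E'
from rig import manip
import cv2,json
print(manip.get_state())
for n in ["side","top","wrist"]:
    c=manip.calibration(n); print(n,{k:(v.tolist() if hasattr(v,'tolist') else v) for k,v in c.items()})
    im=manip.get_image(n); cv2.imwrite(f"pics/{n}0.png",im[:,:,::-1])
E
```

```text
pics
{'clock': 0.0, 'qpos': array([-1.30102545e+00,  2.76599554e-01,  1.50613372e+00, -2.25064424e-05,
        1.36067139e+00, -1.21009507e-01]), 'qd': array([ 7.05929542e-05, -7.60922976e-05,  3.33280375e-04,  2.63247909e-04,
       -1.19872577e-03, -3.17546735e-04]), 'effort': array([-1.23937871e-04, -4.16775155e+01, -2.45804054e+01,  2.44890094e-05,
        1.12072629e-02, -1.23880247e-05]), 'position': array([ 0.2188664 , -0.53115505,  0.23043686]), 'ee_rot': array([-5.82924569e-04,  8.30937216e-01, -5.56365458e-01, -6.93657681e-04]), 'contact_force': array([-0.18944211,  0.46274574,  0.16615723]), 'moment': array([-0.05686317,  0.01815626,  0.00344359]), 'width': 0.08534834693582877}
side {'fx': 384.54327485268846, 'fy': 384.54327485268846, 'cx': 257.00241520723756, 'cy': 192.23785294649593, 'distortion': [-0.049495602182471204, 0.0, 0.0, 0.0, 0.0], 'camera_from_world': [[0.9942853059614866, -0.1063079137325509, 0.009765133225190457, -0.6114683899914989], [0.06394512426517349, 0.6663140175930108, 0.7429243912012666, -0.13610376571193925], [-0.08548538724123976, -0.73805437295425
[... 305 characters left out ...]
24099373085976084, -0.022941615482032926], [0.9823658936398151, 0.01179652374221075, 0.18659606919988186, -0.622077681327039], [-0.18682101677997653, 0.02228857360352858, 0.9821410933139982, -1.1377291579378246], [0.0, 0.0, 0.0, 1.0]]}
wrist {'fx': 281.1291650651691, 'fy': 281.1291650651691, 'cx': 257.3728788547203, 'cy': 194.3730048927194, 'distortion': [-0.01974080147937421, 0.0, 0.0, 0.0, 0.0], 'camera_from_world': [[0.37959735162650127, -0.9251505132508528, -0.0015422288521271662, -0.5731515706837812], [0.8743200567576379, 0.3592851313808544, -0.3263106383800034, 0.0410283769640787], [0.3024405544722292, 0.1225182525190771, 0.9452613336057943, -0.3816772302707032], [0.0, 0.0, 0.0, 1.0]]}
```

View pics/side0.png

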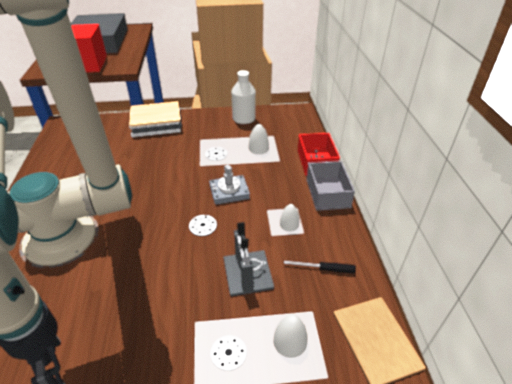

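View pics/top0.png

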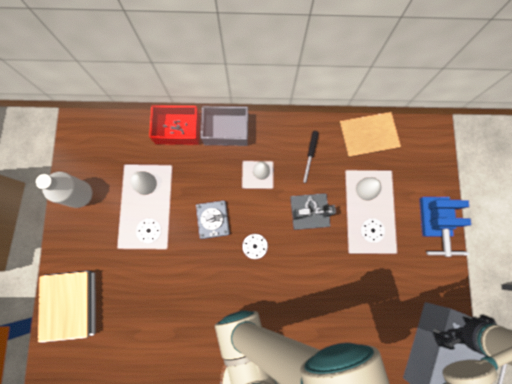

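View pics/wrist0.png

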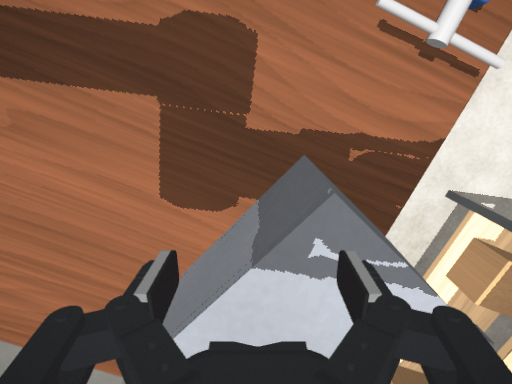

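The top picture shows the fixture near (212,218), the stand near (312,211), disc_a near (255,246), and the arm at the lower right. I'll enlarge the fixture and stand.

```bash
cat > h.py <<'E'
import numpy as np, cv2
from rig import manip
def proj(c,P):
    P=np.atleast_2d(np.asarray(P,float)); M=np.array(c["camera_from_world"])
    q=P@M[:3,:3].T+M[:3,3]; q=q*[1,-1,-1]
    K=np.array([[c["fx"],0,c["cx"]],[0,c["fy"],c["cy"]],[0,0,1]])
    return cv2.projectPoints(q,np.zeros(3),np.zeros(3),K,np.array(c["distortion"]))[0][:,0]
def back(c,uv,z):
    K=np.array([[c["fx"],0,c["cx"]],[0,c["fy"],c["cy"]],[0,0,1]]); M=np.array(c["camera_from_world"])
    u=cv2.undistortPoints(np.array(uv,float).reshape(-1,1,2),K,np.array(c["distortion"]))[:,0]
    d=np.c_[u[:,0],-u[:,1],-np.ones(len(u))]@M[:3,:3]
    o=-M[:3,:3].T@M[:3,3]
    return o+d*((z-o[2])/d[:,2])[:,None]
def crop(im,x0,y0,x1,y1,f,name):
    cv2.imwrite(name,cv2.resize(im[y0:y1,x0:x1,::-1],None,fx=f,fy=f,interpolation=cv2.INTER_CUBIC))
def T(rot):
    from scipy.spatial.transform import Rotation as R
    return R.from_quat(np.array(rot)[[1,2,3,0]])
E
python3 - <<'E'
from h import *
t=cv2.imread("pics/top0.png")[:,:,::-1]; s=cv2.imread("pics/side0.png")[:,:,::-1]
a=cv2.resize(t[185:255,185:285],None,fx=4,fy=4,interpolation=3)
def c(t,x,y,w=50,h=37): return cv2.resize(t[y:y+2*h,x:x+2*w],None,fx=4,fy=4,interpolation=3)
img=np.vstack([np.hstack([c(t,162,182),c(t,262,174)]),np.hstack([c(s,180,145),c(s,200,222)])])
cv2.imwrite("pics/crops.png",img[:,:,::-1])
ct=manip.calibration("top")
print(back(ct,[[212,218],[312,211]],0.02))
E
```

```text
[[ 0.53685281  0.15963842  0.02      ]
 [ 0.56533014 -0.1924355   0.02      ]]
```

View pics/crops.png

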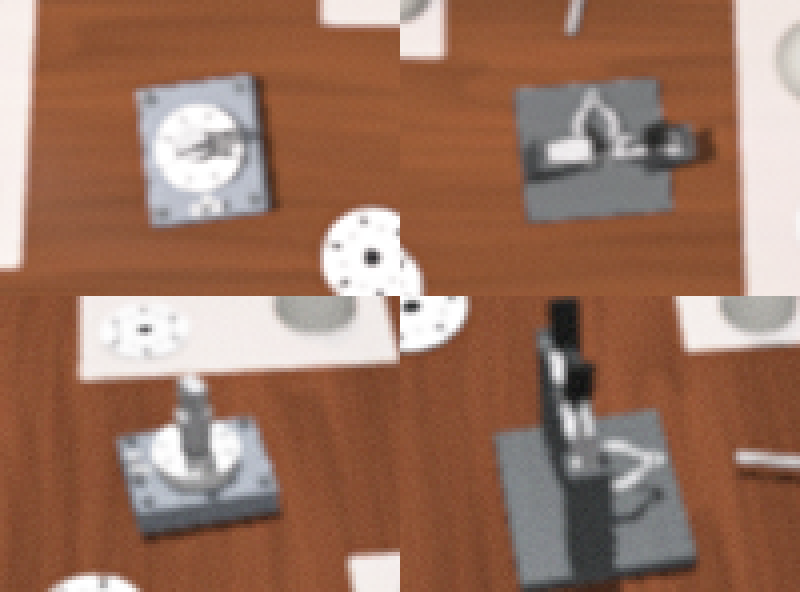

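```bash
python3 - <<'E'
from h import *
ct=manip.calibration("top")
s=manip.get_state(); cw=manip.calibration("wrist"); M=np.array(cw["camera_from_world"])
o=-M[:3,:3].T@M[:3,3]; Rt=T(s["ee_rot"]).as_matrix()
print("cam in tool",Rt.T@(o-s["position"]),"look",Rt.T@(-M[2,:3]),"up",Rt.T@M[1,:3])
f=np.array([[137,90],[253,76],[268,212],[152,226]])/4-.4+[162,182]
P=back(ct,f,.026);print("fix",P,P.mean(0))
e=P-np.roll(P,-1,0);print(np.linalg.norm(e,axis=1), np.degrees(np.arctan2(e[:,1],e[:,0])))
f=np.array([[515,89],[655,78],[673,206],[530,221]])/4-.4+[162,174]
P=back(ct,f,.012);print("stand",P,P.mean(0))
e=P-np.roll(P,-1,0);print(np.linalg.norm(e,axis=1), np.degrees(np.arctan2(e[:,1],e[:,0])))
E
```

```text
cam in tool [-0.00091812 -0.08493418 -0.14271883] look [-4.37617827e-04  3.26528867e-01  9.45187128e-01] up [ 0.00129518 -0.94518624  0.32652916]
fix [[0.58453129 0.21706641 0.026     ]
 [0.59813197 0.11592389 0.026     ]
 [0.47913112 0.09967004 0.026     ]
 [0.4662302  0.19907157 0.026     ]] [0.53200614 0.15793298 0.026     ]
[0.10205286 0.12010574 0.10023521 0.11966187] [  97.65864299    7.77767459  -82.60515445 -171.35100601]
stand [[ 0.62039323 -0.11683726  0.012     ]
 [ 0.63194935 -0.24328824  0.012     ]
 [ 0.51677005 -0.25625973  0.012     ]
 [ 0.50231575 -0.1292114   0.012     ]] [ 0.5678571  -0.18639916  0.012     ]
[0.12697792 0.11590742 0.12786792 0.11872409] [  95.22165096    6.42557621  -83.50936205 -174.01742378]
```

```bash
cat > plan.py <<'E'
import sys
from h import *
def plan(target,yaw,n,op=1.0,start=None):
    s=manip.get_state(); Rt=T(s["ee_rot"]).as_matrix()
    p=np.array(s["position"]) if start is None else np.array(start[0])
    y=np.arctan2(Rt[1,0],Rt[0,0]) if start is None else start[1]
    d=(np.array(target)-p)/n; dy=(yaw-y)/n
    print("from",p.round(4),"yaw",round(float(y),4)); rows=[]
    for i in range(n):
        c,si=np.cos(y),np.sin(y)
        rows.append([op,round(float(d[0]*c+d[1]*si),4),round(float(d[0]*si-d[1]*c),4),round(float(-d[2]),4),round(float(-dy),4)]); y+=dy
    for i in range(0,n,8): print(rows[i:i+8])
if __name__=="__main__":
    a=[float(v) for v in sys.argv[1:]]
    plan(a[:3],a[3],int(a[4]),a[5] if len(a)>5 else 1.0)
E
python3 plan.py 0.555 0.165 0.32 1.1 16
```

```text
from [ 0.2189 -0.5313  0.2307] yaw -1.1801
[[1.0, -0.0322, -0.036, -0.0056, -0.1425], [1.0, -0.0268, -0.0402, -0.0056, -0.1425], [1.0, -0.0208, -0.0436, -0.0056, -0.1425], [1.0, -0.0144, -0.0461, -0.0056, -0.1425], [1.0, -0.0077, -0.0477, -0.0056, -0.1425], [1.0, -0.0009, -0.0483, -0.0056, -0.1425], [1.0, 0.006, -0.0479, -0.0056, -0.1425], [1.0, 0.0128, -0.0466, -0.0056, -0.1425]]
[[1.0, 0.0192, -0.0443, -0.0056, -0.1425], [1.0, 0.0253, -0.0411, -0.0056, -0.1425], [1.0, 0.0309, -0.0371, -0.0056, -0.1425], [1.0, 0.0359, -0.0324, -0.0056, -0.1425], [1.0, 0.0401, -0.0269, -0.0056, -0.1425], [1.0, 0.0435, -0.021, -0.0056, -0.1425], [1.0, 0.0461, -0.0146, -0.0056, -0.1425], [1.0, 0.0477, -0.0079, -0.0056, -0.1425]]
```

Emit:
send_rows(increments=[[1,-0.032,-0.036,-0.01,-0.14],[1,-0.027,-0.04,-0.01,-0.14],[1,-0.021,-0.044,-0.01,-0.14],[1,-0.014,-0.046,-0.01,-0.14],[1,-0.008,-0.048,-0.01,-0.14],[1,-0.001,-0.048,-0.01,-0.14],[1,0.006,-0.048,-0.01,-0.14],[1,0.013,-0.047,-0.01,-0.14]])

```text
clock: 1.15
position: [0.3906, -0.183, 0.3115]
ee_rot: [0.0, 1.0, -0.028, 0.0]
contact_force: [0.2, 0.0, -0.1]
width: 0.0857
```

Emit:
send_rows(increments=[[1,0.019,-0.044,0,-0.14],[1,0.025,-0.041,0,-0.14],[1,0.031,-0.037,0,-0.14],[1,0.036,-0.032,0,-0.14],[1,0.04,-0.027,0,-0.14],[1,0.044,-0.021,0,-0.14],[1,0.046,-0.015,0,-0.14],[1,0.048,-0.008,0,-0.14]])

```text
clock: 2.15
position: [0.5683, 0.1601, 0.3109]
ee_rot: [0.0, 0.862, 0.508, -0.0]
contact_force: [0.6, -0.7, -0.1]
width: 0.0854
```

```bash
python3 - <<'E'
from h import *
s=manip.get_state(); print(s["clock"],s["position"],s["qpos"],T(s["ee_rot"]).as_matrix()[:,0],np.abs(s["qd"]).max())
im=manip.get_image("wrist"); c=manip.calibration("wrist")
cv2.imwrite("pics/w1.png",im[:,:,::-1]); import pickle; pickle.dump(c,open("pics/w1.pkl","wb"))
crop(im,110,20,410,260,2.6,"pics/w1c.png")
E
```

```text
2.15 [0.5683411  0.16012074 0.31091547] [ 1.57051287e-01  2.67990328e-01  1.32232508e+00 -3.90002795e-04
  1.55180234e+00 -9.07824363e-01] [ 4.84606274e-01  8.74732165e-01 -6.30505259e-04] 0.5633950492548218
```

View pics/w1c.png

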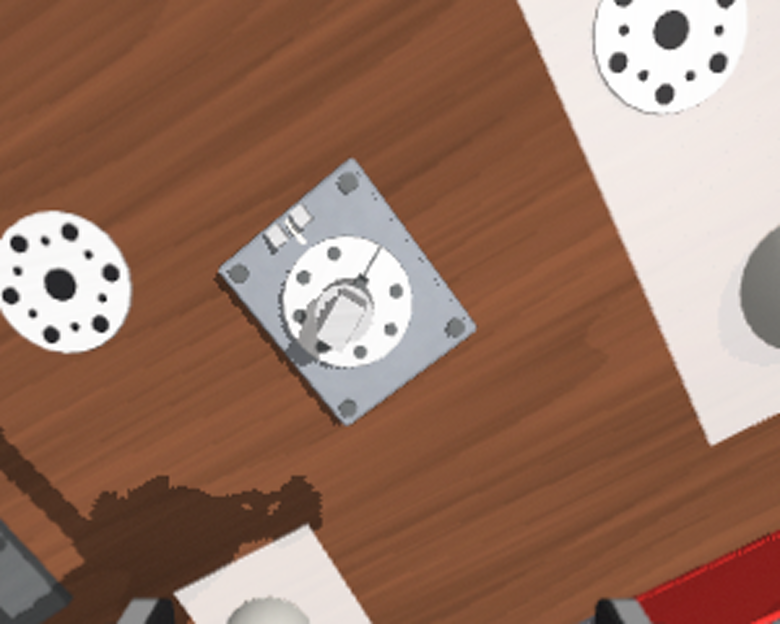

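```bash
python3 - <<'E'
from h import *
s=manip.get_state(); c=manip.calibration("wrist"); 
im=manip.get_image("wrist"); 
print(s["position"],np.abs(s["qd"]).max())
cv2.imwrite("pics/w2.png",im[:,:,::-1]); import pickle; pickle.dump(c,open("pics/w2.pkl","wb"))
crop(im,180,70,300,200,4.6*1,"pics/w2c.png")
E
```

```text
[0.57118614 0.16590083 0.31002599] 0.10027370833837299
```

View pics/w2c.png

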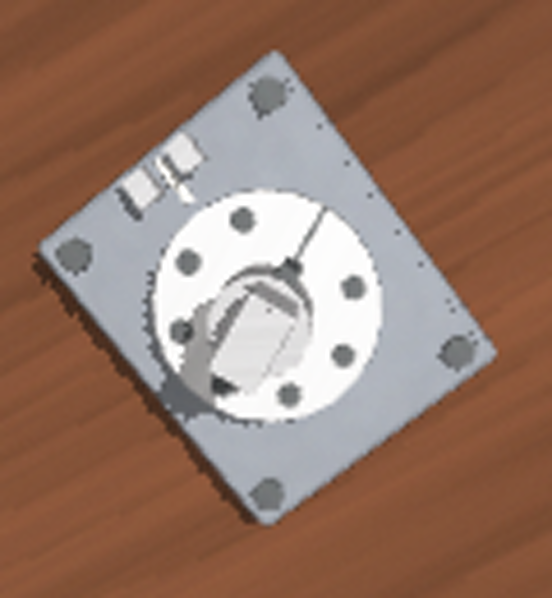

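```bash
python3 - <<'E'
from h import *
import pickle
from scipy.optimize import least_squares
c=pickle.load(open("pics/w2.pkl","rb"))
px=lambda l:np.array(l,float)/4.6-.4+[180,70]
cor=px([[275,52],[495,352],[265,524],[40,246]])
print(back(c,cor,.026).round(4))
L=np.array([[-.06,-.05],[.06,-.05],[.06,.05],[-.06,.05]])  # left?
# order: top(-x,?y)...
def model(p,L,z):
    cs,sn=np.cos(p[2]),np.sin(p[2]); return np.c_[p[0]+L[:,0]*cs-L[:,1]*sn,p[1]+L[:,0]*sn+L[:,1]*cs,np.full(len(L),z)]
# top corner = -x, +y ; right=+x,+y ; bottom=+x,-y ; left=-x,-y
L=np.array([[-.06,.05],[.06,.05],[.06,-.05],[-.06,-.05]])
r=least_squares(lambda p:(proj(c,model(p,L,.026))-cor).ravel(),[.53,.16,.14]); print("base",r.x,np.sqrt(np.mean(r.fun**2)))
b=r.x
l=back(c,px([[327,207],[297,258]]),.042); d=l[0]-l[1]; a=np.arctan2(d[1],d[0]); print("line",l, "stub",(a-b[2]-np.pi+np.pi)%(2*np.pi)-np.pi)
d=l[0][:2]-b[:2]; print("stub from axis",(np.arctan2(d[1],d[0])-b[2]-np.pi+np.pi)%(2*np.pi)-np.pi, np.linalg.norm(d))
il=back(c,px([[155,150],[193,203]]),.026); d=il[0]-il[1]; print("index dir",np.arctan2(d[1],d[0])-np.pi, il)
t=back(c,px([[258,286],[298,316],[255,392],[210,362]]),.112); print("tang",t,t.mean(0)); e=t-np.roll(t,-1,0); print(np.linalg.norm(e,axis=1),np.degrees(np.arctan2(e[:,1],e[:,0])))
E
```

```text
[[0.4665 0.1975 0.026 ]
 [0.5815 0.2152 0.026 ]
 [0.5963 0.119  0.026 ]
 [0.4806 0.1024 0.026 ]]
base [0.53152851 0.15838738 0.1487673 ] 1.1432924844270236
line [[0.51379381 0.18973108 0.042     ]
 [0.52267439 0.17412901 0.042     ]] stub -1.2021050041629615
stub from axis -1.2046603873033455 0.03601315952302626
index dir -6.172529429357148 [[0.47332591 0.1501498  0.026     ]
 [0.49287234 0.1523216  0.026     ]]
tang [[0.51957651 0.16728368 0.112     ]
 [0.53127014 0.17256592 0.112     ]
 [0.54319379 0.15266654 0.112     ]
 [0.5305568  0.1462799  0.112     ]] [0.53114931 0.15969901 0.112     ]
[0.01283133 0.02319825 0.01415919 0.02370075] [-155.69039684  120.92992918   26.81168571  -62.40046534]
```

The wrist view places the fixture axis at about (0.531, 0.159) with base yaw about 0.147. The collar mark puts the stub at about -1.20. The tang's edge angles agree, and it measures 13.5 x 23.5 mm against the given 14 x 24 mm.

```bash
python3 plan.py 0.5313 0.159 0.14 0.515 5; python3 -c "
from plan import *"
```

```text
from [0.5695 0.1627 0.3099] yaw 1.0656
[[1.0, -0.0043, -0.0063, 0.034, 0.1101], [1.0, -0.005, -0.0058, 0.034, 0.1101], [1.0, -0.0056, -0.0052, 0.034, 0.1101], [1.0, -0.0062, -0.0046, 0.034, 0.1101], [1.0, -0.0066, -0.0039, 0.034, 0.1101]]
```

Emit:
send_rows(increments=[[1,-0.0043,-0.0063,0.034,0.11],[1,-0.005,-0.0058,0.034,0.11],[1,-0.0056,-0.0052,0.034,0.11],[1,-0.0062,-0.0046,0.034,0.11],[1,-0.0066,-0.0039,0.034,0.11],[1,0,0,0,0],[1,0,0,0,0]])

```text
clock: 3.12
position: [0.5309, 0.155, 0.1425]
ee_rot: [0.0, 0.968, 0.253, 0.001]
contact_force: [0.5, -0.2, 0.7]
width: 0.0854
```

```bash
python3 plan.py 0.5313 0.159 0.087 0.515 3
```

```text
from [0.5309 0.155  0.1425] yaw 0.5109
[[1.0, 0.0008, -0.0011, 0.0185, -0.0014], [1.0, 0.0008, -0.0011, 0.0185, -0.0014], [1.0, 0.0008, -0.0011, 0.0185, -0.0014]]
```

Emit:
send_rows(increments=[[1,0.0008,-0.0011,0.018,0],[1,0.0008,-0.0011,0.018,0],[1,0.0008,-0.0011,0.018,0],[1,0,0,0,0]])

```text
clock: 3.62
position: [0.5309, 0.1592, 0.0878]
ee_rot: [0.0, 0.968, 0.253, 0.0]
contact_force: [-0.2, 0.2, 0.1]
width: 0.0852
```

```bash
python3 - <<'E'
from h import *
s=manip.get_state(); c=manip.calibration("wrist"); im=manip.get_image("wrist")
print(s["position"],T(s["ee_rot"]).as_matrix().round(3),np.abs(s["qd"]).max())
print(proj(c,[[.5313,.159,.112],[.5313,.159,.082]]))
crop(im,110,150,410,384,2.6,"pics/w3c.png")
E
python3 plan.py 0.5313 0.159 0.087 0.515 1
```

```text
[0.53089209 0.1592033  0.0878074 ] [[ 0.872  0.489  0.001]
 [ 0.489 -0.872 -0.   ]
 [ 0.     0.    -1.   ]] 0.02050990889478407
[[256.85868498 278.84331207]
 [256.88539976 248.30240456]]
from [0.5314 0.1593 0.0884] yaw 0.5105
[[1.0, -0.0002, 0.0002, 0.0014, -0.0045]]
```

View pics/w3c.png

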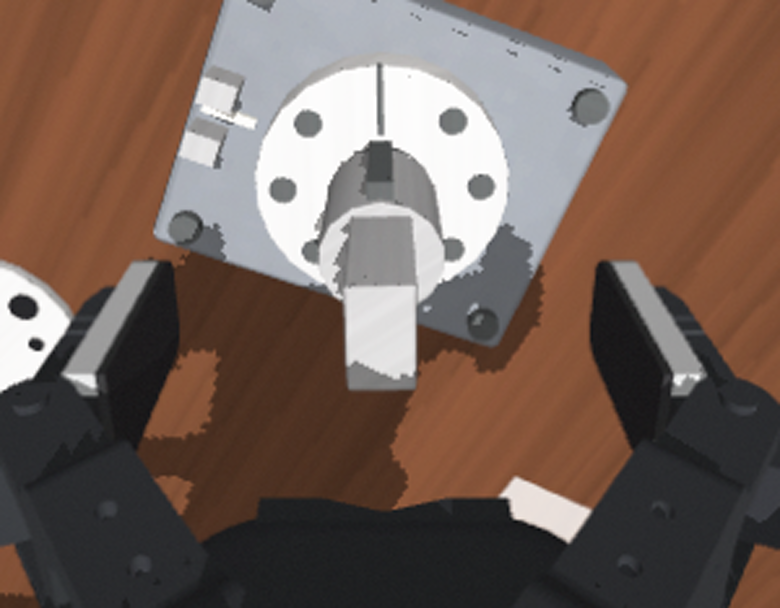

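The tang is centred between the open fingers (columns 346–416 of the crop, fingers at 150 and 620), and its edges are vertical in the image, so the tool is aligned with it. Next I close on it.

Emit:
send_rows(increments=[[0,0,0,0,0],[0,0,0,0,0],[0,0,0,0,0],[0,0,0,0,0],[0,0,0,0,0]], squeeze=40)

```text
clock: 4.3
position: [0.5301, 0.1591, 0.0877]
ee_rot: [0.0, 0.968, 0.252, -0.0]
contact_force: [-1.2, -0.2, 3.5]
width: 0.0132
```

Emit:
send_rows(increments=[[0,0,0,0,-0.15],[0,0,0,0,-0.15],[0,0,0,0,-0.15],[0,0,0,0,-0.15],[0,0,0,0,-0.15],[0,0,0,0,-0.15],[0,0,0,0,-0.15],[0,0,0,0,-0.15]])

```text
clock: 5.3
position: [0.5289, 0.1566, 0.0876]
ee_rot: [0.001, 0.654, 0.756, -0.003]
contact_force: [-3.2, -8.2, 5.9]
width: 0.0129
```

Emit:
send_rows(increments=[[0,0,0,0,0],[0,0,0,0,0],[0,0,0,0,0]])

```text
clock: 5.68
position: [0.5289, 0.1566, 0.0876]
ee_rot: [0.001, 0.656, 0.755, -0.003]
contact_force: [-3.4, -8.0, 6.8]
width: 0.0133
```

```bash
python3 - <<'E'
from h import *
s=manip.get_state(); c=manip.calibration("wrist"); im=manip.get_image("wrist")
R=T(s["ee_rot"]).as_matrix();print(s["position"],np.arctan2(R[1,0],R[0,0]),s["contact_force"],s["width"],s["qpos"])
crop(im,110,150,410,384,2.6,"pics/w4c.png")
E
```

```text
[0.52888861 0.15660317 0.08762514] 1.7116053500222075 [-3.39706961 -8.04625275  6.83698175] 0.013285220334118494 [ 0.16470736  0.36184217  1.7651062  -0.0052695   1.01809364 -1.5441162 ]
```

View pics/w4c.png

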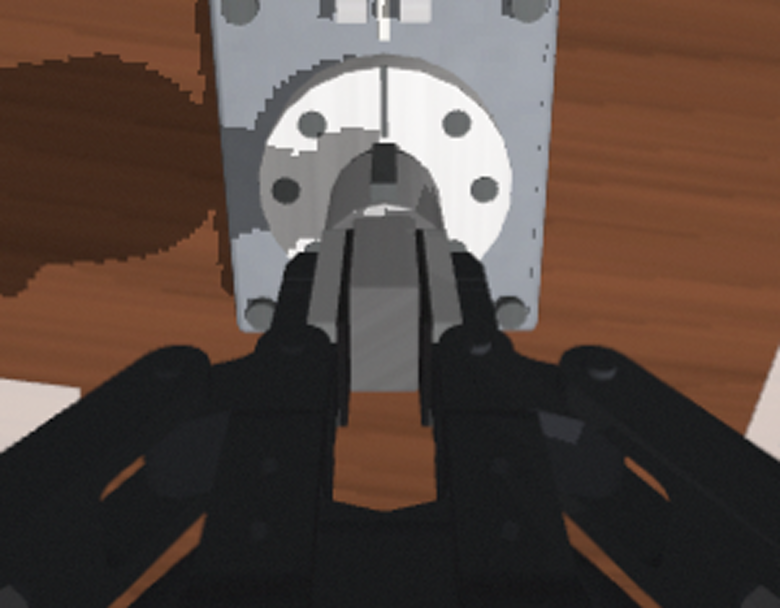

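The collar mark (column 384) lines up with the index line (column 383). I'll relieve the side load and open.

Emit:
send_rows(increments=[[0,-0.0018,0,0,0],[0,0,0,0,0],[1,0,0,0,0],[1,0,0,0,0],[1,0,0,0,0],[1,0,0,0,0],[1,0,0,0,0]])

```text
clock: 6.6
position: [0.5305, 0.1575, 0.0872]
ee_rot: [0.0, 0.656, 0.755, -0.0]
contact_force: [-0.6, -0.6, 0.7]
width: 0.0854
```

```bash
python3 - <<'E'
from h import *
s=manip.get_state(); c=manip.calibration("wrist"); im=manip.get_image("wrist")
R=T(s["ee_rot"]).as_matrix();print(s["clock"],s["position"],np.arctan2(R[1,0],R[0,0]),s["contact_force"],s["width"])
crop(im,110,130,410,360,2.6,"pics/w5c.png")
E
```

```text
6.6 [0.53054319 0.15748284 0.08720429] 1.7100770383436148 [-0.62226278 -0.60161461  0.70428035] 0.08543390310386285
```

View pics/w5c.png

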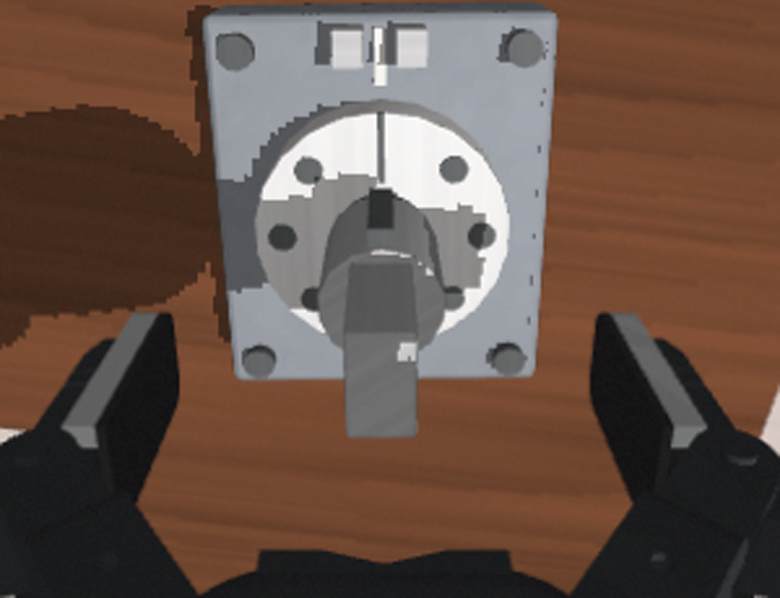

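The stub is on the line and released. Next I move to view the pliers.

```bash
python3 - <<'E'
from plan import *
s=manip.get_state()
plan([.60,-.186,.33],1.676,8,1.0,start=([.5305,.1575,.207],1.710))
E
```

```text
from [0.5305 0.1575 0.207 ] yaw 1.71
[[1.0, -0.0437, 0.0026, -0.0154, 0.0043], [1.0, -0.0437, 0.0028, -0.0154, 0.0043], [1.0, -0.0437, 0.003, -0.0154, 0.0043], [1.0, -0.0437, 0.0032, -0.0154, 0.0043], [1.0, -0.0437, 0.0034, -0.0154, 0.0043], [1.0, -0.0437, 0.0036, -0.0154, 0.0043], [1.0, -0.0436, 0.0038, -0.0154, 0.0043], [1.0, -0.0436, 0.0039, -0.0154, 0.0043]]
```

Emit:
send_rows(increments=[[1,0,0,-0.04,0],[1,0,0,-0.04,0],[1,0,0,-0.04,0]])

```text
clock: 7.02
position: [0.5304, 0.1574, 0.2084]
ee_rot: [-0.0, 0.656, 0.755, -0.0]
contact_force: [-0.1, 0.8, -0.5]
width: 0.0853
```

Emit:
send_rows(increments=[[1,-0.044,0.0033,-0.015,0.004],[1,-0.044,0.0033,-0.015,0.004],[1,-0.044,0.0033,-0.015,0.004],[1,-0.044,0.0033,-0.015,0.004],[1,-0.044,0.0033,-0.015,0.004],[1,-0.044,0.0033,-0.015,0.004],[1,-0.042,0.0033,-0.015,0.004],[1,-0.042,0.0033,-0.015,0.004]])

```text
clock: 8.02
position: [0.6003, -0.1859, 0.3277]
ee_rot: [0.0, 0.668, 0.744, 0.0]
contact_force: [0.8, -0.1, -0.7]
width: 0.0854
```

Emit:
send_rows(increments=[[1,0,0,0,0],[1,0,0,0,0],[1,0,0,0,0]])

```text
clock: 8.4
position: [0.5998, -0.1832, 0.3269]
ee_rot: [-0.001, 0.668, 0.744, -0.0]
contact_force: [-0.5, 0.2, -0.0]
width: 0.0853
```

```bash
python3 - <<'E'
from h import *
import pickle
s=manip.get_state(); c=manip.calibration("wrist"); im=manip.get_image("wrist")
R=T(s["ee_rot"]).as_matrix();print(s["clock"],s["position"],np.arctan2(R[1,0],R[0,0]),s["qd"].max())
cv2.imwrite("pics/w6.png",im[:,:,::-1]); pickle.dump(c,open("pics/w6.pkl","wb"))
crop(im,160,70,360,220,4,"pics/w6c.png")
E
```

```text
8.4 [ 0.59977926 -0.18316821  0.32688512] 1.6792481285316425 0.004783885019826286
```

View pics/w6c.png

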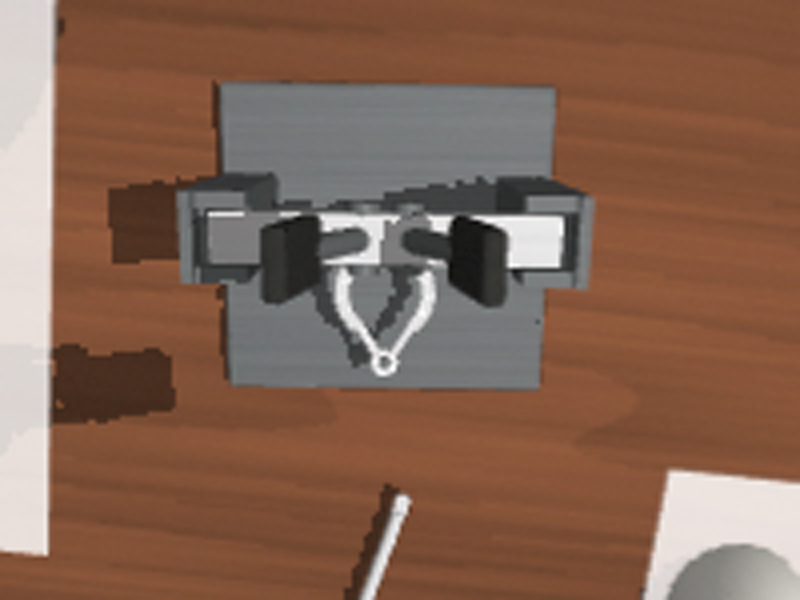

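```bash
python3 - <<'E'
from h import *
import pickle
c=pickle.load(open("pics/w6.pkl","rb"))
px=lambda l:np.array(l,float)/4-.4+[160,70]
b=back(c,px([[206,211],[564,216],[562,268],[206,264]]),.115); print(b.round(4),b.mean(0)); e=b-np.roll(b,-1,0); print(np.linalg.norm(e,axis=1),np.degrees(np.arctan2(e[:,1],e[:,0])))
p=px([[218,83],[555,88],[540,386],[230,385]]); b=back(c,p,.012); print(b.round(4),b.mean(0)); e=b-np.roll(b,-1,0); print(np.linalg.norm(e,axis=1),np.degrees(np.arctan2(e[:,1],e[:,0])))
lo=back(c,px([[384,363]]),.037);print("loop",lo)
# predicted grip features
im=cv2.imread("pics/w6.png"); 
x,y,a=b.mean(0)[0],b.mean(0)[1],.105
def W(L): 
    L=np.array(L,float); return np.c_[x+L[:,0]*np.cos(a)-L[:,1]*np.sin(a),y+L[:,0]*np.sin(a)+L[:,1]*np.cos(a),L[:,2]]
for h in [1,-1]:
    print(((proj(c,W([[-.01,.032*h,.182],[.01,.032*h,.182],[-.01,.028*h,.163],[.01,.028*h,.142],[0.060,0,.037]]))+.4-[160,70])*4).round(0).tolist())
E
```

```text
[[ 0.5511 -0.2444  0.115 ]
 [ 0.5408 -0.1349  0.115 ]
 [ 0.5565 -0.133   0.115 ]
 [ 0.5671 -0.2435  0.115 ]] [ 0.55388572 -0.18895842  0.115     ]
[0.1100314  0.0158311  0.11102108 0.01611192] [ -84.6537472  -173.32127166   95.48720431    3.13662923]
[[ 0.513  -0.2579  0.012 ]
 [ 0.501  -0.1293  0.012 ]
 [ 0.6174 -0.1176  0.012 ]
 [ 0.6307 -0.246   0.012 ]] [ 0.56550483 -0.18771411  0.012     ]
[0.12913059 0.11696568 0.12908672 0.11831611] [ -84.66931893 -174.27023663   95.92994269    5.74987047]
loop [[ 0.60924382 -0.18370189  0.037     ]]
[[510.0, 276.0], [507.0, 353.0], [488.0, 266.0], [480.0, 325.0], [386.0, 403.0]]
[[257.0, 275.0], [260.0, 353.0], [280.0, 265.0], [289.0, 325.0], [386.0, 403.0]]
```

```bash
python3 - <<'E'
from h import *
import pickle
c=pickle.load(open("pics/w6.pkl","rb"))
x,y,a=.5539,-.189,.095
def W(L): 
    L=np.array(L,float); return np.c_[x+L[:,0]*np.cos(a)-L[:,1]*np.sin(a),y+L[:,0]*np.sin(a)+L[:,1]*np.cos(a),L[:,2]]
for h in [1,-1]:
    print(((proj(c,W([[-.01,.032*h,.182],[.01,.032*h,.182],[-.01,.028*h,.163],[0.058,0,.037]]))+.4-[160,70])*4).round(0).tolist())
E
python3 plan.py .5539 -.189 .215 1.666 3
```

```text
[[511.0, 230.0], [508.0, 310.0], [489.0, 223.0], [384.0, 369.0]]
[[256.0, 227.0], [258.0, 307.0], [279.0, 220.0], [384.0, 369.0]]
from [ 0.5999 -0.1831  0.327 ] yaw 1.6795
[[1.0, -0.0003, -0.0154, 0.0373, 0.0045], [1.0, -0.0004, -0.0154, 0.0373, 0.0045], [1.0, -0.0004, -0.0154, 0.0373, 0.0045]]
```

Emit:
send_rows(increments=[[1,0,-0.0155,0.037,0.0045],[1,0,-0.0155,0.037,0.0045],[1,-0.001,-0.0155,0.037,0.0045],[1,0,0,0,0],[1,0,0,0,0]])

```text
clock: 9.07
position: [0.5556, -0.1902, 0.218]
ee_rot: [0.002, 0.673, 0.74, 0.001]
contact_force: [0.3, -0.7, 0.6]
width: 0.0851
```

```bash
python3 - <<'E'
from h import *
import pickle
s=manip.get_state(); c=manip.calibration("wrist"); im=manip.get_image("wrist")
R=T(s["ee_rot"]).as_matrix();print(s["clock"],s["position"],np.arctan2(R[1,0],R[0,0]),s["qd"].max())
cv2.imwrite("pics/w7.png",im[:,:,::-1]); pickle.dump(c,open("pics/w7.pkl","wb"))
crop(im,110,130,410,355,2.6,"pics/w7c.png")
E
```

```text
9.075 [ 0.55562835 -0.19021934  0.2180178 ] 1.6652419679088426 0.00030202395375956395
```

View pics/w7c.png

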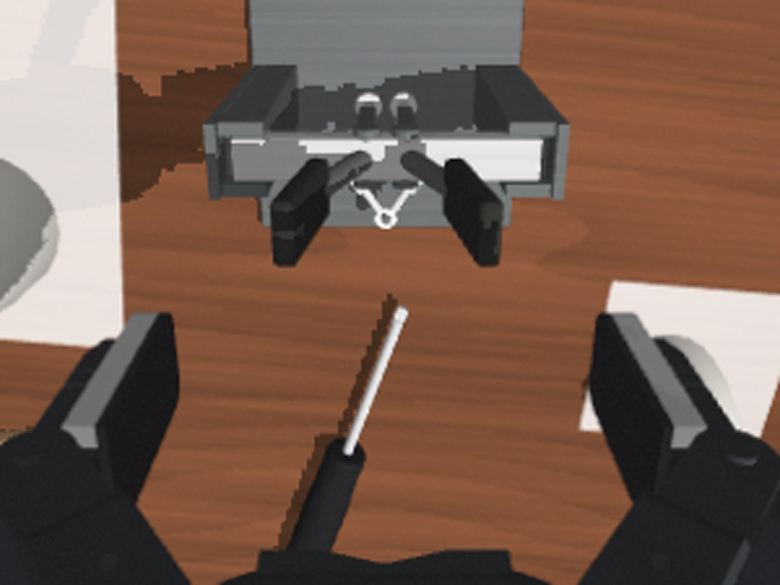

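```bash
python3 - <<'E'
from h import *
import pickle
c=pickle.load(open("pics/w7.pkl","rb"))
px=lambda l:np.array(l,float)/2.6-.4+[110,130]
b=back(c,px([[232,138],[541,137],[540,181],[232,181]]),.115); print(b.round(4),b.mean(0)); e=b-np.roll(b,-1,0); print(np.linalg.norm(e,axis=1),np.degrees(np.arctan2(e[:,1],e[:,0])))
t=back(c,px([[275,237],[499,235],[500,264],[274,265]]),.182); print(t.round(4),t.mean(0))
E
python3 plan.py .5539 -.189 .144 1.666 3
```

```text
[[ 0.5506 -0.2436  0.115 ]
 [ 0.5401 -0.1357  0.115 ]
 [ 0.5564 -0.1333  0.115 ]
 [ 0.5668 -0.2432  0.115 ]] [ 0.55348805 -0.18895434  0.115     ]
[0.10846375 0.01647702 0.11038068 0.01613908] [ -84.45198747 -171.85805622   95.35929117    1.38849278]
[[ 0.5556 -0.2187  0.182 ]
 [ 0.5494 -0.1591  0.182 ]
 [ 0.5579 -0.1576  0.182 ]
 [ 0.564  -0.2187  0.182 ]] [ 0.55673161 -0.18852358  0.182     ]
from [ 0.5561 -0.1905  0.2185] yaw 1.6653
[[1.0, 0.0006, -0.0007, 0.0248, -0.0002], [1.0, 0.0006, -0.0007, 0.0248, -0.0002], [1.0, 0.0006, -0.0007, 0.0248, -0.0002]]
```

Emit:
send_rows(increments=[[1,0.0005,-0.0007,0.025,0],[1,0.0005,-0.0007,0.025,0],[1,0.0005,-0.0007,0.024,0],[1,0,0,0,0],[1,0,0,0,0]])

```text
clock: 9.75
position: [0.5535, -0.1895, 0.1442]
ee_rot: [0.002, 0.673, 0.74, 0.001]
contact_force: [-0.3, -0.2, 0.0]
width: 0.0854
```

```bash
python3 - <<'E'
from h import *
im=manip.get_image("wrist")
crop(im,110,150,410,384,2.6,"pics/w8c.png")
E
python3 plan.py .5535 -.189 .144 1.666 1
```

```text
from [ 0.5535 -0.1896  0.1442] yaw 1.6648
[[1.0, 0.0006, 0.0001, 0.0002, -0.0012]]
```

View pics/w8c.png

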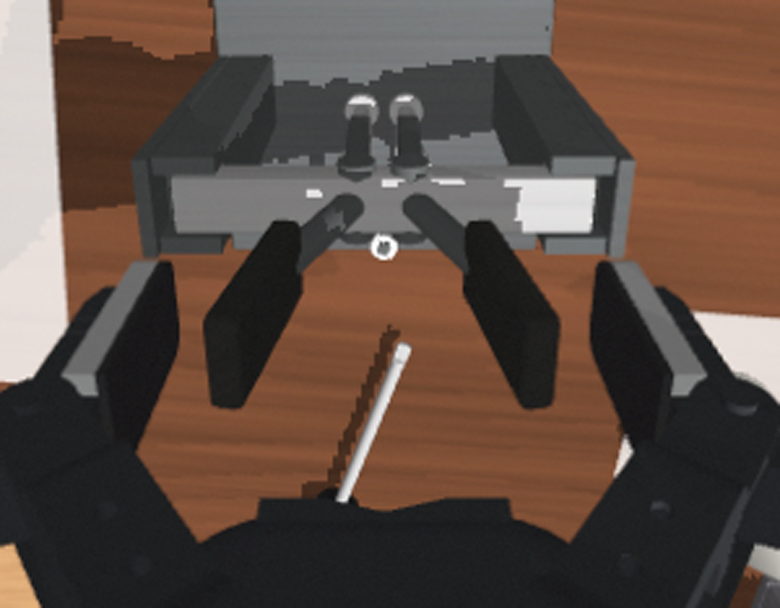

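Emit:
send_rows(increments=[[0,0,0,0,0],[0,0,0,0,0],[0,0,0,0,0],[0,0,0,0,0],[0,0,0,0,0],[0,0,0,0,0]], squeeze=40)

```text
clock: 10.55
position: [0.5534, -0.1895, 0.1452]
ee_rot: [0.002, 0.673, 0.739, 0.001]
contact_force: [-0.2, 0.4, 9.6]
width: 0.0365
```

```bash
python3 - <<'E'
from h import *
im=manip.get_image("wrist")
crop(im,110,150,410,384,2.6,"pics/w9c.png")
s=manip.get_state();print(s["position"],s["contact_force"],s["moment"],s["width"])
E
```

```text
[ 0.55340701 -0.1895137   0.14516092] [ 0.24302185 -0.10529341  9.63213132] [ 0.26411213  0.0504482  -0.032349  ] 0.03652170282473856
```

View pics/w9c.png

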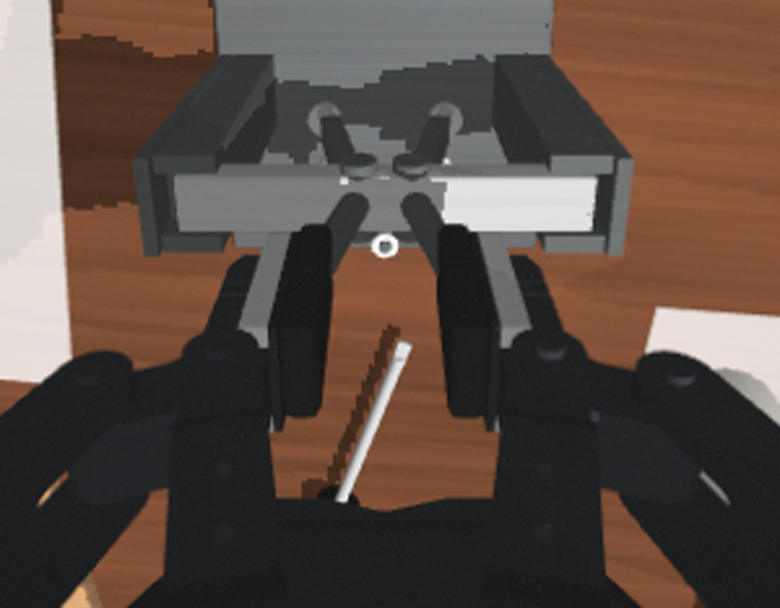

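The pliers are squeezed: width is 36.5 mm (the 14 mm tang read 13.3, so this fits 38 mm at the stop), and the tips have spread from 46 to 120 px apart. I lift straight up.

Emit:
send_rows(increments=[[0,0,0,-0.006,0],[0,0,0,-0.012,0],[0,0,0,-0.016,0],[0,0,0,-0.018,0],[0,0,0,-0.018,0],[0,0,0,-0.018,0],[0,0,0,-0.018,0],[0,0,0,0,0]])

```text
clock: 11.6
position: [0.5524, -0.1894, 0.2504]
ee_rot: [0.002, 0.673, 0.739, 0.0]
contact_force: [-0.5, -0.8, -1.9]
width: 0.0366
```

Emit:
send_rows(increments=[[0,0,0,0,0],[0,0,0,0,0]])

```text
clock: 11.85
position: [0.5512, -0.1887, 0.2474]
ee_rot: [-0.001, 0.673, 0.739, -0.0]
contact_force: [0.0, 0.0, -2.4]
width: 0.0362
```

```bash
python3 - <<'E'
from h import *
import pickle
s=manip.get_state();c=manip.calibration("wrist"); im=manip.get_image("wrist");print(s["clock"],s["position"],s["contact_force"],s["moment"],s["width"])
R=T(s["ee_rot"]).as_matrix();print(R.round(4),np.arctan2(R[1,0],R[0,0]))
cv2.imwrite("pics/w10.png",im[:,:,::-1]); pickle.dump((s,c),open("pics/w10.pkl","wb"))
crop(im,160,150,360,300,4,"pics/w10c.png")
sd=manip.get_image("side");cv2.imwrite("pics/s10.png",sd[:,:,::-1]); crop(sd,180,120,330,300,3.3,"pics/s10c.png")
E
python3 - <<'E'
E
```

```text
11.85 [ 0.55118376 -0.18872836  0.24735058] [ 0.04901738  0.02548429 -2.42944966] [ 0.08624452 -0.0037469  -0.04955925] 0.036159589690988134
[[-9.350e-02  9.956e-01 -1.900e-03]
 [ 9.956e-01  9.350e-02  8.000e-04]
 [ 1.000e-03 -1.900e-03 -1.000e+00]] 1.664388785899236
```

View pics/w10c.png

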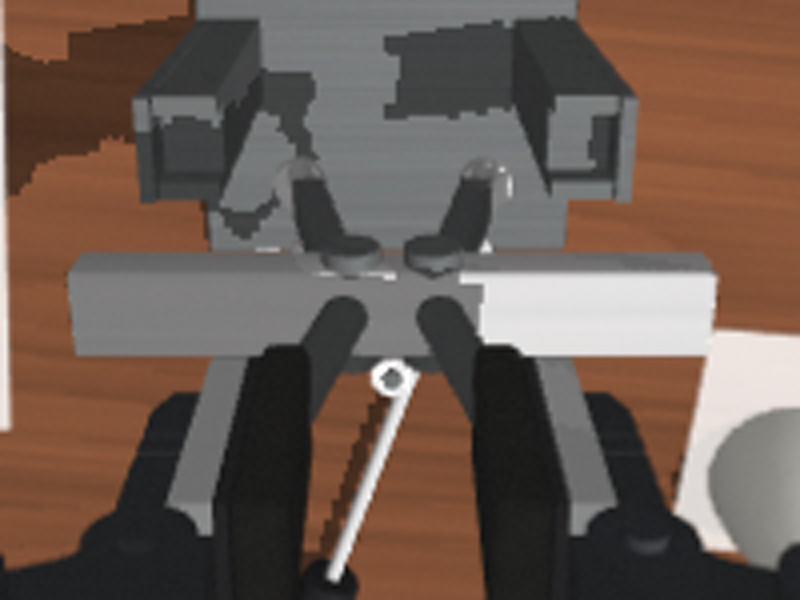

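View pics/s10c.png

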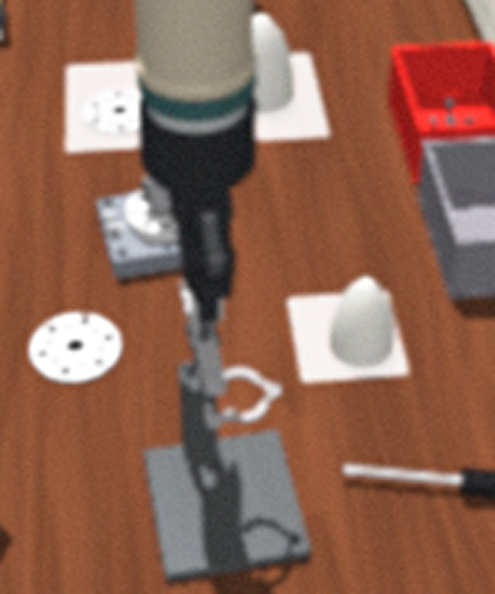

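```bash
python3 - <<'E'
from h import *
import pickle
s,c=pickle.load(open("pics/w10.pkl","rb")); R=T(s["ee_rot"]).as_matrix(); p=s["position"]
q=back(c,[[390/4+160-.4,378/4+150-.4]],p[2]-.106)[0]; print("loop in tool",R.T@(q-p))
for zz in (.163+.0,): pass
b=back(c,np.array([[70,272],[716,272],[708,355],[78,355]])/4-.4+[160,150],p[2]-.0302); print(((b-p)@R).round(4))
E
python3 - <<'E'
import sys; sys.path.insert(0,'.')
from plan import *
g=np.array([.5312,.1573]); a=.143
t=g-.028*np.array([np.cos(a),np.sin(a)]); print(t)
plan([*t,.262],a+np.pi/2,10,0)
E
```

```text
loop in tool [0.00058025 0.05458482 0.10589965]
[[-0.053  -0.0078  0.0302]
 [ 0.0555 -0.0076  0.0303]
 [ 0.0556  0.008   0.0302]
 [-0.0531  0.0078  0.0301]]
[0.5034858  0.15330963]
from [ 0.5514 -0.1888  0.2475] yaw 1.6645
[[0, 0.0345, -0.0016, -0.0014, -0.0049], [0, 0.0345, -0.0014, -0.0014, -0.0049], [0, 0.0345, -0.0012, -0.0014, -0.0049], [0, 0.0345, -0.0011, -0.0014, -0.0049], [0, 0.0345, -0.0009, -0.0014, -0.0049], [0, 0.0345, -0.0007, -0.0014, -0.0049], [0, 0.0345, -0.0006, -0.0014, -0.0049], [0, 0.0345, -0.0004, -0.0014, -0.0049]]
[[0, 0.0345, -0.0002, -0.0014, -0.0049], [0, 0.0345, -0.0, -0.0014, -0.0049]]
```

Emit:
send_rows(increments=[[0,0.015,-0.001,-0.005,-0.005],[0,0.03,-0.0012,-0.005,-0.005],[0,0.035,-0.0012,-0.005,-0.005],[0,0.038,-0.001,0,-0.005],[0,0.038,-0.0008,0,-0.005],[0,0.038,-0.0007,0,-0.005],[0,0.038,-0.0006,0,-0.005],[0,0.038,-0.0004,0,-0.005]])

```text
clock: 12.95
position: [0.5136, 0.0807, 0.2637]
ee_rot: [-0.0, 0.658, 0.753, 0.0]
contact_force: [0.2, 0.4, -3.0]
width: 0.0358
```

Emit:
send_rows(increments=[[0,0.035,-0.0002,0,-0.005],[0,0.025,0,0,-0.004],[0,0.014,0,0,0],[0,0,0,0,0],[0,0,0,0,0],[0,0,0,0,0]])

```text
clock: 13.7
position: [0.5043, 0.1509, 0.2632]
ee_rot: [0.0, 0.655, 0.755, -0.0]
contact_force: [0.2, -0.3, -2.6]
width: 0.0359
```

```bash
python3 - <<'E'
from h import *
import pickle
s=manip.get_state();c=manip.calibration("wrist"); im=manip.get_image("wrist");print(s["clock"],s["position"],s["contact_force"],s["moment"],s["width"])
R=T(s["ee_rot"]).as_matrix();print(R.round(4),np.arctan2(R[1,0],R[0,0]))
cv2.imwrite("pics/w11.png",im[:,:,::-1]); pickle.dump((s,c),open("pics/w11.pkl","wb"))
crop(im,160,110,360,260,4,"pics/w11c.png")
cs=manip.calibration("side");sd=manip.get_image("side");cv2.imwrite("pics/s11.png",sd[:,:,::-1]); crop(sd,180,100,290,220,5,"pics/s11c.png")
E
python3 plan.py .5035 .1533 .262 1.714 1 0
```

```text
13.7 [0.50431818 0.1509456  0.26324842] [ 0.23935811 -0.26063879 -2.55141451] [ 0.00735606 -0.01389697  0.00545706] 0.0358730806013493
[[-1.41e-01  9.90e-01 -1.00e-04]
 [ 9.90e-01  1.41e-01 -5.00e-04]
 [-5.00e-04 -1.00e-04 -1.00e+00]] 1.712262769218256
from [0.5043 0.1511 0.2632] yaw 1.7123
[[0.0, 0.0023, -0.0005, 0.0012, -0.0017]]
```

View pics/w11c.png

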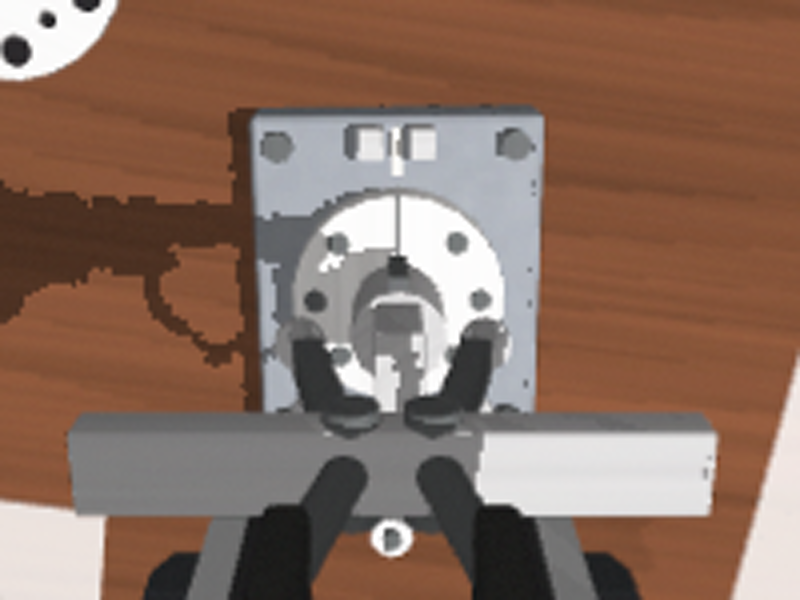

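View pics/s11c.png

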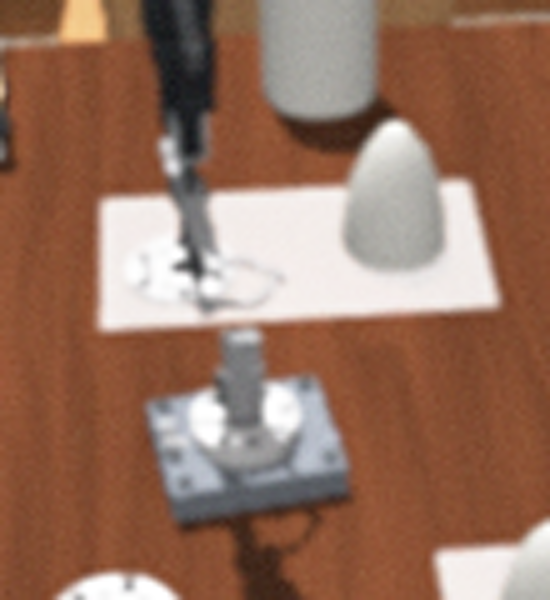

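Stub column 397 against ring and loop column 391 in the crop means about 2 mm of +x correction, and the kinematics agree. I correct that and come down part way.

Emit:
send_rows(increments=[[0,0.001,-0.0003,0.008,0],[0,0.001,-0.0002,0.012,0],[0,0,0,0.008,0],[0,0,0,0,0],[0,0,0,0,0],[0,0,0,0,0]])

```text
clock: 14.55
position: [0.5037, 0.1538, 0.2357]
ee_rot: [0.0, 0.655, 0.756, 0.0]
contact_force: [-0.2, -0.4, -1.2]
width: 0.0362
```

```bash
python3 - <<'E'
from h import *
import pickle
s=manip.get_state();c=manip.calibration("wrist"); im=manip.get_image("wrist");print(s["clock"],s["position"],s["contact_force"],s["width"])
R=T(s["ee_rot"]).as_matrix();p=s["position"];print(np.arctan2(R[1,0],R[0,0]))
cv2.imwrite("pics/w12.png",im[:,:,::-1]); pickle.dump((s,c),open("pics/w12.pkl","wb"))
crop(im,160,110,360,260,4,"pics/w12c.png")
cs=manip.calibration("side");sd=manip.get_image("side");cv2.imwrite("pics/s12.png",sd[:,:,::-1])
ct=manip.calibration("top");tp=manip.get_image("top");cv2.imwrite("pics/t12.png",tp[:,:,::-1])
rc=p+R@np.array([0.0005,.028,.108]); print("ring",rc)
a=sd[100:220,180:290]; b=tp[175:255,165:265]
A=cv2.resize(a,None,fx=5,fy=5,interpolation=3); 
th=np.linspace(0,2*np.pi,200)
def draw(A,cc,x0,y0,f,P,col):
    for u,v in (proj(cc,P)+.5-[x0,y0])*f: cv2.circle(A,(int(u),int(v)),1,col,-1)
A0=A.copy()
circ=lambda o,r,z:np.c_[o[0]+r*np.cos(th),o[1]+r*np.sin(th),np.full(200,z)]
draw(A,cs,180,100,5,circ(rc,.0195,rc[2]),(255,0,0))
draw(A,cs,180,100,5,circ([.5312,.1573],.036,.042),(0,255,0))
draw(A,cs,180,100,5,np.array([[.5312,.1573,z] for z in np.linspace(.042,.127,60)]),(0,0,255))
cv2.imwrite("pics/s12c.png",A[:,:,::-1])
E
python3 plan.py .5035 .1533 .2342 1.714 1 0
```

```text
14.55 [0.50367607 0.15379838 0.2356804 ] [-0.18896159 -0.41771355 -1.22382051] 0.03618500726328504
1.7135713792869205
ring [0.5314186  0.15827965 0.12770577]
from [0.5036 0.1537 0.2356] yaw 1.7135
[[0.0, -0.0004, -0.0001, 0.0014, -0.0005]]
```

View pics/s12c.png

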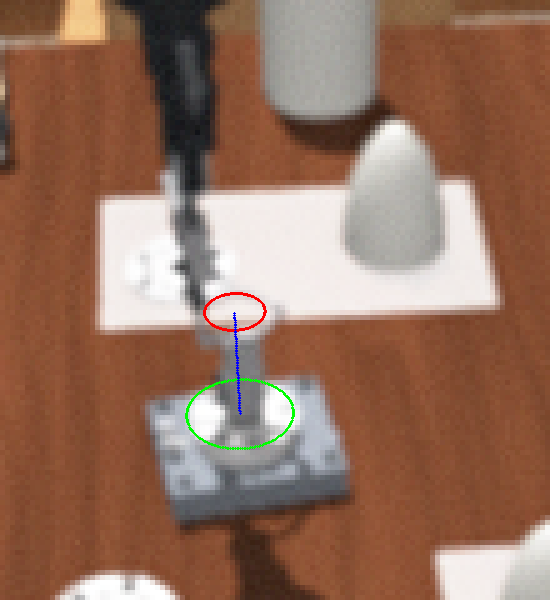

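View pics/w12c.png

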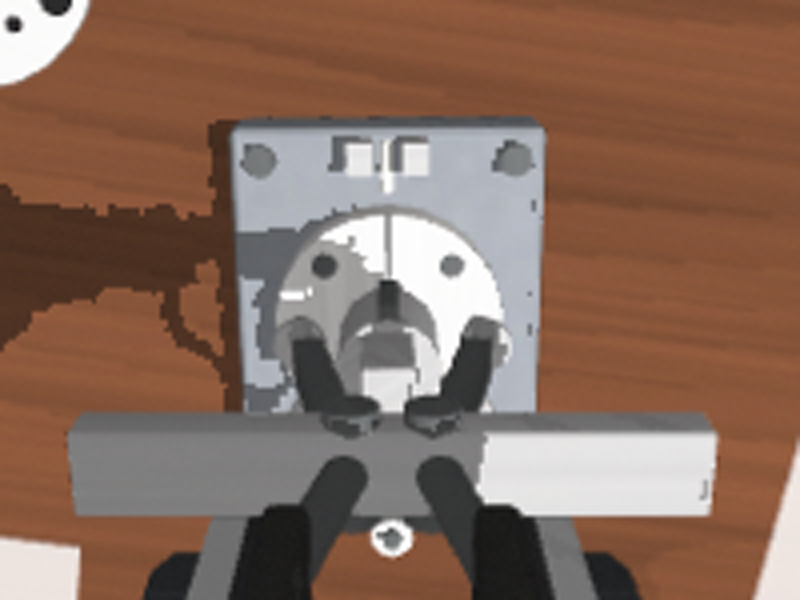

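Emit:
send_rows(increments=[[0,-0.0007,-0.0001,0.006,0],[0,0,0,0.01,0],[0,0,0,0.01,0],[0,0,0,0.008,0],[0,0,0,0,0],[0,0,0,0,0],[0,0,0,0,0]])

```text
clock: 15.58
position: [0.5037, 0.1531, 0.2017]
ee_rot: [0.0, 0.655, 0.756, 0.0]
contact_force: [0.4, -1.0, -1.6]
width: 0.0359
```

```bash
python3 - <<'E'
from h import *
import pickle
s=manip.get_state();c=manip.calibration("wrist"); im=manip.get_image("wrist");print(s["clock"],s["position"],s["contact_force"],s["width"])
R=T(s["ee_rot"]).as_matrix();p=s["position"];print(R.round(4),np.arctan2(R[1,0],R[0,0]))
crop(im,160,110,360,260,4,"pics/w13c.png")
sd=manip.get_image("side");crop(sd,195,140,265,210,9,"pics/s13c.png")
E
```

```text
15.575 [0.50373675 0.15307861 0.20169474] [ 0.40039242 -1.04071773 -1.55926752] 0.035865624298541836
[[-1.422e-01  9.898e-01  1.000e-03]
 [ 9.898e-01  1.422e-01  1.000e-04]
 [-1.000e-04  1.000e-03 -1.000e+00]] 1.713479008202927
```

View pics/w13c.png

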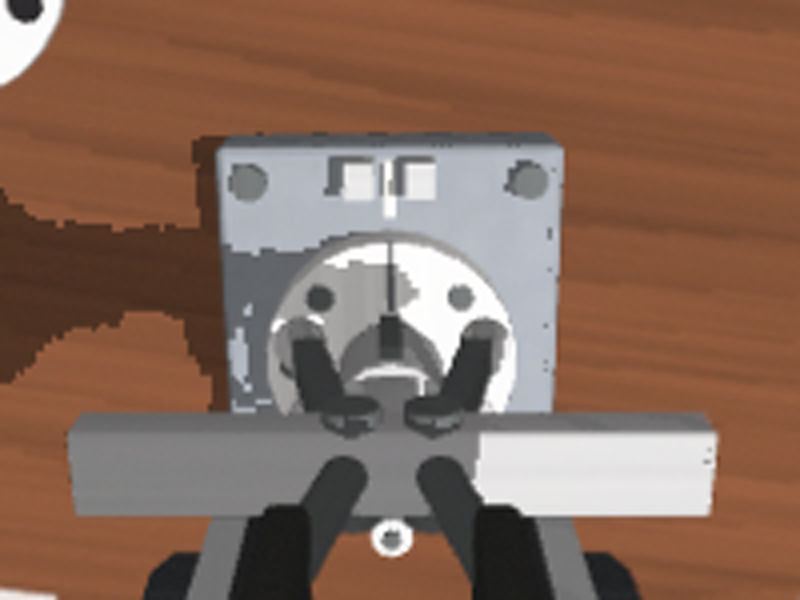

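View pics/s13c.png

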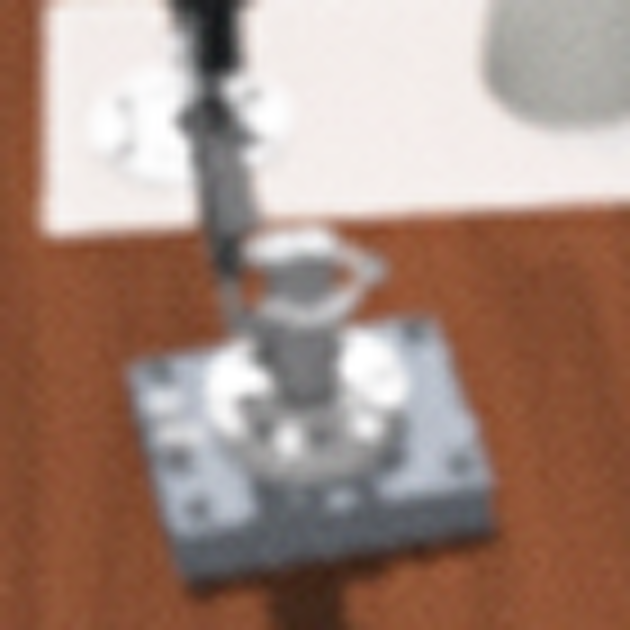

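The ring is around the tang with no contact force, and the stub (390) is centred with the loop (391). I continue down.

Emit:
send_rows(increments=[[0,0,0,0.006,0],[0,0,0,0.006,0],[0,0,0,0.006,0],[0,0,0,0.006,0],[0,0,0,0,0],[0,0,0,0,0]])

```text
clock: 16.42
position: [0.5035, 0.1531, 0.1773]
ee_rot: [0.0, 0.655, 0.756, 0.0]
contact_force: [0.1, -0.2, -2.4]
width: 0.0358
```

Emit:
send_rows(increments=[[0,0,0,0.006,0],[0,0,0,0.006,0],[0,0,0,0.006,0],[0,0,0,0.003,0],[0,0,0,0,0],[0,0,0,0,0]])

```text
clock: 17.18
position: [0.5035, 0.153, 0.1564]
ee_rot: [0.0, 0.655, 0.756, 0.0]
contact_force: [-0.1, 0.6, -2.8]
width: 0.0362
```

```bash
python3 - <<'E'
from h import *
s=manip.get_state();im=manip.get_image("wrist");print(s["clock"],s["position"],s["contact_force"],s["width"])
crop(im,160,110,360,260,4,"pics/w14c.png")
sd=manip.get_image("side");crop(sd,195,140,265,210,9,"pics/s14c.png")
E
```

```text
17.175 [0.50354874 0.15304352 0.15644177] [-0.06419735  0.60272987 -2.82891741] 0.03621663572383328
```

View pics/w14c.png

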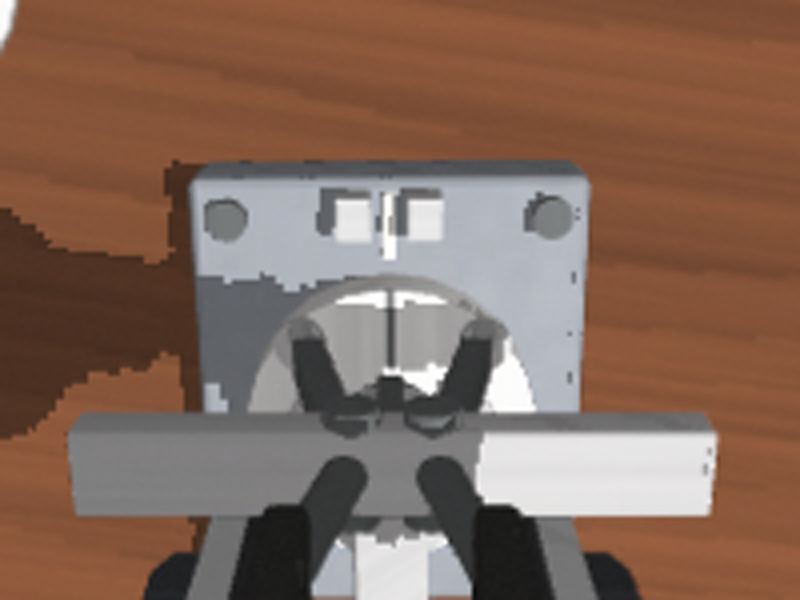

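View pics/s14c.png

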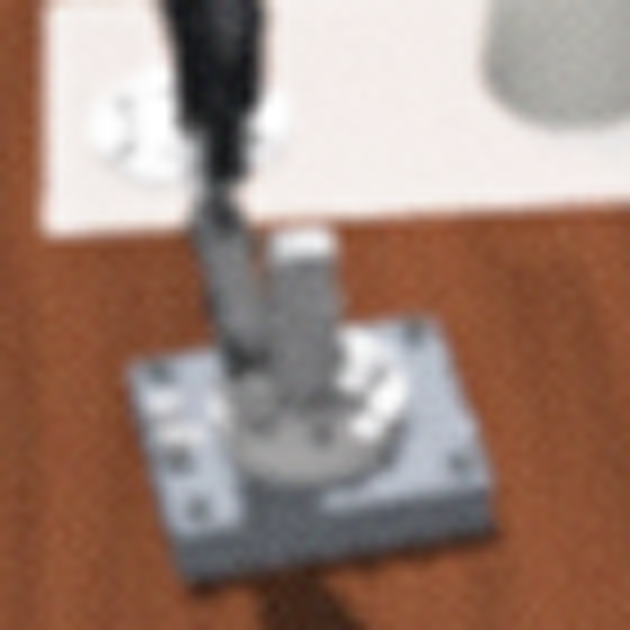

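Emit:
send_rows(increments=[[0,0,0,0.0015,0],[0,0,0,0.0015,0],[0,0,0,0,0]])

```text
clock: 17.65
position: [0.5032, 0.153, 0.1531]
ee_rot: [-0.0, 0.655, 0.756, -0.0]
contact_force: [0.3, -0.3, -1.9]
width: 0.0359
```

Emit:
send_rows(increments=[[0,0,0,0.001,0],[0,0,0,0,0],[0,0,0,0,0]])

```text
clock: 18.02
position: [0.5034, 0.153, 0.1526]
ee_rot: [0.0, 0.655, 0.756, 0.0]
contact_force: [-1.2, -0.9, 2.0]
width: 0.0362
```

Emit:
send_rows(increments=[[0,0,0,0,0],[0,0,0,0,0],[0,0,0,0,0],[0,0,0,0,0]])

```text
clock: 18.52
position: [0.5034, 0.153, 0.1525]
ee_rot: [0.0, 0.655, 0.756, 0.0]
contact_force: [-1.8, -0.6, 3.1]
width: 0.0357
```

```bash
python3 - <<'E'
from h import *
s=manip.get_state();im=manip.get_image("wrist");R=T(s["ee_rot"]).as_matrix();print(s["clock"],s["position"],s["contact_force"],s["moment"],s["width"],R.round(4))
print("ring",s["position"]+R@[.0005,.028,.108])
crop(im,160,110,360,260,4,"pics/w15c.png")
sd=manip.get_image("side");crop(sd,195,140,265,210,9,"pics/s15c.png")
E
```

```text
18.525 [0.50339804 0.1530487  0.15250021] [-1.82812307 -0.61083843  3.05768159] [-0.0192106   0.31235763 -0.03746935] 0.03573856074851264 [[-1.422e-01  9.898e-01  2.000e-04]
 [ 9.898e-01  1.422e-01 -0.000e+00]
 [-1.000e-04  2.000e-04 -1.000e+00]]
ring [0.5310606  0.157523   0.04450477]
```

View pics/w15c.png

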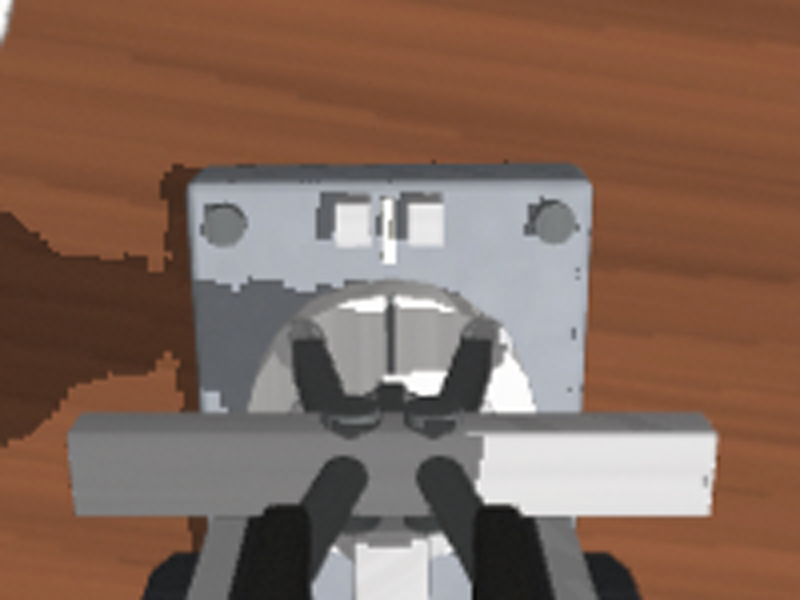

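View pics/s15c.png

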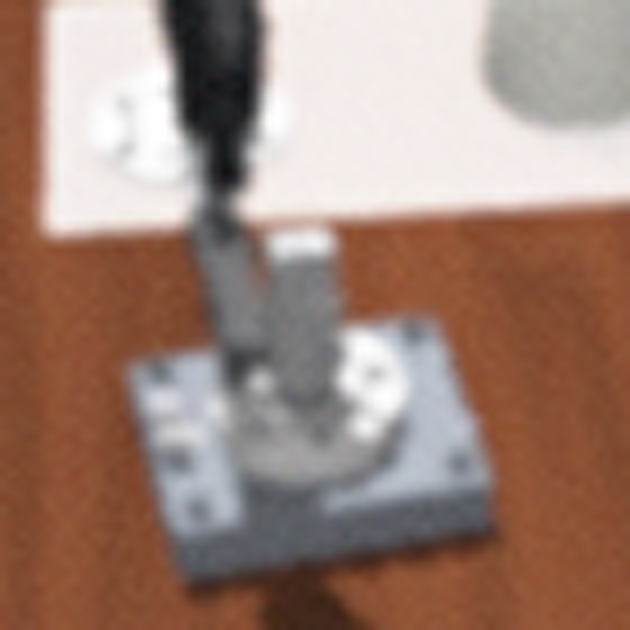

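The ring is resting on the collar: contact is about 5 N, and the computed ring centre is within 1 mm of the axis, at z = 0.0445 against the expected 0.044. The collar mark (391) and index line (390) are still in line, so I hand in.

```bash
python3 -c "
from rig import manip
print(manip.sign_off()); s=manip.get_state(); print(s['clock'],s['position'],s['contact_force'],s['width'])"
```

```text
the job is handed in; nothing more can be done
None
the job is handed in; nothing more can be done
```

The job is handed in at 18.5 s of the 51 s allowed. The hand-in gives no verdict, so these results are my own last checks.

**What I did:** I turned the stub by its tang from about -1.20 rad until its key pointed at the index line, then let go. I then took the pliers from the stand squeezed, slid the spread ring over the stub, and set it on the collar.

**Last checks:**
- **Key:** the collar mark and index line agree to about 1 px in the wrist picture, under about 0.02 rad.
- **Ring position:** the centre computes to within about 1 mm of the axis, at z = 0.0445 m against the 0.044 m expected.
- **Level and gap:** the tool is vertical to about 0.001 rad. Its yaw matches the base to about 0.015 rad, so the ring should be level with its gap on the line.
- **Contact:** the wrist force changed by about 5 N on touching the collar, and the grip width stayed at about 36 mm, which is the pliers at their stop.

**Disagreements and limits:**
- The first wrist estimate of the stub axis differed by about 1.5 mm from where the grip on the tang put it. I used the grip value.
- The side camera showed a similar offset of about 2 mm, within its calibration.
- The ring itself is mostly hidden in the final pictures. Its position and level come from the grasp geometry, not a direct view.
- I did not measure the cones, discs and screwdriver afterwards, but the arm did not go near them.

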